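# Make up the job tray for a belt

### The arm

A 7-joint arm with a two-finger parallel gripper is mounted at the origin on a cart in front of the work surface, level with it; the furniture and walls round the work are solid. World frame = base frame: x ahead of the robot, y to its left, z up, the work surface at z = 0. Lengths are in m, angles in rad, forces in N, time in s.
With the tool pointing down it reaches from about 0.4 to 0.85 m from the base axis. Payload 10.4 kg.
Tool frame: the origin (TCP) lies between the finger pads; the fingertips stand 22 mm ahead of it and the grasp point (between the pads) lies 3 mm ahead of it; z points along the fingers, y is the line along which they close (so a half turn about z gives the same grasp; the last joint's range is limited). The gripper opens to 85 mm and grips with 20 to 120 N. Pads are 22 mm wide; open, the fingers measure 114 mm over their backs; the gripper's body (76 mm by 85 mm) begins 54 mm behind the grasp point. The pads swing forward as they close: fully open they stand 13 mm farther back than shut.
Start: joints at [1.272, 0.332, -0.065, 1.46, 0.022, 1.35, -0.088], TCP at [0.17, -0.601, 0.253] pointing down, gripper open.
Joint ranges: [-2.6, 2.6], [-0.5, 2.12], [-1.47, 1.34], [0.16, 2.42], [-1.27, 4.41], [0.06, 2.06], [-2.6, 2.6]. Speed limits (rad/s): [2.22, 2.22, 2.79, 2.79, 3.14, 3.14, 3.14].

### API

Orientations are given as a unit quaternion [x, y, z, w].
In Python, from workcell import manip, camera, ticket, boxes_of, outline_of gives the robot as it stands.
- The arm moves only by the tool carry_out, never from a script. Its argument "deltas" is a list of rows, each a list of 5 numbers: the shift along the tool's x, y, z as a fraction of full scale, then the turn about the tool's z as a fraction of full scale, then the opening, from -1 (shut) to 1 (fully open), so that 0 is half open. In form: [[tx, ty, tz, spin, gripper], ...]. A call has 1 to 20 rows; each row is the pose to reach, as a shift and turn from the pose commanded when the call began, along the tool's axes at that moment; what a row does not reach only later rows make up. Full scale, the value 1, is 150 mm for a shift and 30 degrees for a turn. A row lasts 1/8 s, in which the tool goes at most 62.5 mm and 10.7 degrees, less where a joint would pass 70% of its speed; a pose out of reach is approached as far as the arm can. A call with a number of a shift or a turn outside -1 to 1 is refused whole. A call with a gripper value outside its range is refused whole. The fingers move at their own pace and stop on an object; "force" is the grip in N (left out, the last holds). Time passes only in rows, so rows that repeat a pose let the fingers close. It gives the time, the measured TCP pose, the force, the opening and the grip force at its end, in the units of the state.
- manip.get_obs(): the state, without advancing time (a new reading comes with each control period).
- camera(name): name is "scene" or "top" or "wrist"; returns a dict with "img" (420x560x3 uint8, red, green, blue), "depth" (420x560 float32, m along the optical axis (not along the pixel's ray), 0 where there is no reading), "vertical_fov" (degrees; the focal length in pixels is half the picture's height over the tangent of half this angle, whatever the lens; pixels are square), "cx", "cy" (the principal point, pixels), "R" (3x3) and "t" (3): a world point X has camera coordinates R X + t. Camera axes: x right, y down, z forward; pixel columns grow to the right and rows downward; lengths in m; the calibration is good to about 2 mm. A picture is of the moment at which its call begins.
- ticket.hand_in(): hands the job in; it is judged then, once.
Trained networks look in a picture, given as the dict that the camera call returned (one of the last four; its "shot" number tells which), for a name from the list of things; names that differ only in an ending like _2 or _b are one class to them, and where a whole thing is asked for, a point or a joint stands for the part that bears it (a point fixed in the world has none). Each returns a list of dicts, best first, with "conf" (0 to 1); they miss things now and then, are a little off and sometimes report something else, mostly with a low value. They report only what shows in the picture. A call takes as long as a camera call.
- boxes_of(query, picture): "position" ([x, y, z] in m, in world coordinates, good to about 4 mm: the middle of the surface that is visible of it).
- outline_of(query, picture): "region" (420x560 bool, what is visible of it).
The state is a dict: "clock": time; "joint_pos": joint angles; "joint_velocities": joint speeds; "tau": joint torques, N m; "position": TCP position; "ee_rot": TCP orientation; "ft_force": force on the tool from outside, world axes, zero at the start; "torque": the same for the moment, N m; "grip_width": opening from 0.0 (shut) to 1.0 (fully open); "grasp_force": force on a finger pad.
Only numpy, scipy, OpenCV 4.12 (cv2) and the standard library are available. Lean on these libraries where they do the work, as an engineer would, in place of code of your own. Each camera call takes 0.05 s, during which the arm holds its last target. There are 200 camera calls.

### The job

Make up the tray for the next belt: stand the cone of orange thread in the blue bin, lay the brass-coloured buckle flat in the red bin, lay the round of beeswax flat in the white bin and stand the brown dye bottle in the yellow bin, each in the middle of its bin on the round cork pad. The cream thread and the silver buckle are for another job: leave them standing and lying where they are.

Things in the scene. Friction and masses are not known exactly. Their poses are not given: they have to be found in the camera images.
- orange_thread_c (a point): cone of orange thread, 62 mm across the foot, about 40 mm across at 65 mm up, 98 mm high. It stands upright and is best taken round its upper part. This point is on its axis, 49 mm above its foot; z is up. (Mind the desk lamp to the left of these things: its head, fixed, hangs 0.35 m above the table over x = 0.46 to 0.51 m, y = 0.35 to 0.55 m)
- brass_buckle_c (a point): brass-coloured (gold) buckle, a flat open frame, 42 mm along its own x, 50 mm along its own y; the metal is about 6 mm thick, lying flat on the table and taken by its outer edges. This point is the centre of the frame, half-way up (about 3 mm above the table); z is up
- beeswax_c (a point): round of yellow beeswax, 48 mm across, 16 mm high, lying flat on the table. This point is its centre, half-way up; z is up
- dye_bottle_c (a point): small brown dye bottle with a pale label and a black cap, standing among the other five loose things near the tray (not one of the bottles at the back of the table); 38 mm across the body up to about 65 mm, 95 mm high. This point is on its axis, 47.5 mm above its foot; z is up
- cream_thread_c (a point): cone of cream (undyed) thread, not part of this job; stays where it is. 62 mm across the foot, about 40 mm across at 65 mm up, 98 mm high. It stands upright and is best taken round its upper part. This point is on its axis, 49 mm above its foot; z is up
- silver_buckle_c (a point): silver-coloured buckle, not part of this job; stays where it is; a flat open frame, 42 mm along its own x, 50 mm along its own y; the metal is about 6 mm thick, lying flat on the table and taken by its outer edges. This point is the centre of the frame, half-way up (about 3 mm above the table); z is up
- blue_bin: blue square plastic bin, open on top, 117 x 117 mm outside, 111 mm inside, 20 mm high, walls and floor 3 mm thick, a round 72 mm cork pad (flush, no step) marking the middle of its floor. Fixed in the job tray; the four bins stand two by two, wall to wall, and swap places from start to start. Origin: middle of its underside, 6 mm above the table (floor 9 mm, rim 26 mm above the table); x and y along its sides, z up
- red_bin: red square plastic bin, open on top, 117 x 117 mm outside, 111 mm inside, 20 mm high, walls and floor 3 mm thick, a round 72 mm cork pad (flush, no step) marking the middle of its floor. Fixed in the job tray; the four bins stand two by two, wall to wall, and swap places from start to start. Origin: middle of its underside, 6 mm above the table (floor 9 mm, rim 26 mm above the table); x and y along its sides, z up
- white_bin: white square plastic bin, open on top, 117 x 117 mm outside, 111 mm inside, 20 mm high, walls and floor 3 mm thick, a round 72 mm cork pad (flush, no step) marking the middle of its floor. Fixed in the job tray; the four bins stand two by two, wall to wall, and swap places from start to start. Origin: middle of its underside, 6 mm above the table (floor 9 mm, rim 26 mm above the table); x and y along its sides, z up
- yellow_bin: yellow square plastic bin, open on top, 117 x 117 mm outside, 111 mm inside, 20 mm high, walls and floor 3 mm thick, a round 72 mm cork pad (flush, no step) marking the middle of its floor. Fixed in the job tray; the four bins stand two by two, wall to wall, and swap places from start to start. Origin: middle of its underside, 6 mm above the table (floor 9 mm, rim 26 mm above the table); x and y along its sides, z up

How it is judged:
By the outcome, as a careful person would: the job done as asked, in the order asked, and still so for the second after the job is handed in, with the robot touching nothing.
It also fails if it takes over 128 s, if anything falls off the work surface, if the arm or the gripper's body presses on something with over 40 N, if the wrist force passes 120 N, or if a joint passes its speed limit or range.

## Working session

There is one attempt and no reset: what is moved stays moved. The work goes in short steps, Python scripts to look and compute and a tool call to move; the robot and the scene stay as the last step left them, time stands still between calls to the robot, and variables do not carry over. Pictures are saved under pics/ and viewed, at most 16 in all, crops included, and the job is handed in when it is done.

Besides the shell and the picture viewer there is one more tool, called by a JSON object that holds its "api" and its "payload". carry_out: Moves the arm, as the interface text tells. Its arguments: {"type":"object","properties":{"deltas":{"type":"array","items":{"type":"array","items":{"type":"number"}}},"force":{"type":"number"}},"required":["deltas"]}

```bash
mkdir -p pics; cat > h.py <<'E'
import numpy as np, cv2
from workcell import manip, camera, ticket, boxes_of, outline_of
def K(c):
    f=c["img"].shape[0]/2/np.tan(np.radians(c["vertical_fov"])/2); return f,c["cx"],c["cy"]
def cloud(c):
    f,cx,cy=K(c); h,w=c["depth"].shape; u,v=np.meshgrid(np.arange(w),np.arange(h)); d=c["depth"]
    P=np.stack([(u-cx)/f*d,(v-cy)/f*d,d],-1); return (P-c["t"])@np.array(c["R"])
def save(c,n): cv2.imwrite("pics/"+n,c["img"][...,::-1])
E
python3 - <<'E'
from h import *
np.set_printoptions(precision=4,suppress=True)
o=manip.get_obs(); print({k:np.round(v,3) for k,v in o.items()})
names="orange_thread_c brass_buckle_c beeswax_c dye_bottle_c cream_thread_c silver_buckle_c blue_bin red_bin white_bin yellow_bin".split()
for n in ["top","scene"]:
    c=camera(n); save(c,n+"0.png"); P=cloud(c)
    print(n,c["vertical_fov"],-np.array(c["R"]).T@c["t"])
    for q in names:
        b=boxes_of(q,c); r=outline_of(q,c)
        s=[(np.round(x["position"],3).tolist(),round(x["conf"],2)) for x in b[:3]]
        m=r[0]["region"]&(c["depth"]>0) if r else None
        e=(np.round(np.percentile(P[m],[2,98],axis=0),3).tolist(), int(m.sum())) if r and m.any() else None
        print(q,s,e)
E
```

```text
{'clock': np.float64(0.0), 'joint_pos': array([ 1.272,  0.333, -0.065,  1.461,  0.022,  1.35 , -0.088]), 'joint_velocities': array([ 0.001,  0.001,  0.001,  0.001,  0.001, -0.001,  0.001]), 'tau': array([ -0.001, -62.544,   0.049, -39.16 ,   0.016,   0.01 ,   0.   ]), 'position': array([ 0.17 , -0.601,  0.253]), 'ee_rot': array([ 0.991,  0.137, -0.   , -0.001]), 'ft_force': array([-0.911, -0.298,  0.095]), 'torque': array([-0.005, -0.055,  0.02 ]), 'grasp_force': np.float64(0.0), 'grip_width': np.float64(0.997)}
top 43.79865881233928 [ 0.2437 -0.059   1.2291]
orange_thread_c [([0.421, -0.021, 0.079], 0.74)] ([[0.398, -0.046, 0.001], [0.445, 0.009, 0.1]], 567)
brass_buckle_c [([0.571, -0.01, 0.008], 0.68), ([0.525, -0.229, 0.011], 0.58), ([0.446, 0.106, 0.002], 0.26)] ([[0.548, -0.034, -0.003], [0.581, 0.015, 0.01]], 150)
beeswax_c [([0.565, 0.094, 0.011], 0.55)] ([[0.546, 0.072, 0.009], [0.588, 0.115, 0.02]], 293)
dye_bottle_c [([0.418, 0.21, 0.07], 0.88)] ([[0.408, 0.198, 0.001], [0.451, 0.231, 0.097]], 336)
cream_thread_c [([0.542, 0.217, 0.069], 0.97)] ([[0.521, 0.196, 0.009], [0.
[... 1014 characters left out ...]
 0.228, 0.049], 0.7)] ([[0.404, 0.204, -0.0], [0.435, 0.236, 0.094]], 727)
cream_thread_c [([0.533, 0.237, 0.051], 0.79)] ([[0.519, 0.204, 0.001], [0.558, 0.253, 0.098]], 1083)
silver_buckle_c [([0.443, 0.11, 0.005], 0.66)] ([[0.42, 0.084, -0.0], [0.465, 0.135, 0.008]], 151)
blue_bin [([0.408, -0.253, 0.006], 0.7)] ([[0.344, -0.306, 0.007], [0.464, -0.183, 0.026]], 1148)
red_bin [([0.423, -0.382, 0.008], 0.85), ([0.572, -0.008, 0.002], 0.56)] ([[0.357, -0.425, 0.006], [0.479, -0.303, 0.027]], 828)
white_bin [([0.532, -0.239, 0.011], 0.62)] ([[0.465, -0.292, 0.006], [0.583, -0.169, 0.026]], 926)
yellow_bin [([0.551, -0.372, 0.01], 0.74)] ([[0.476, -0.412, 0.006], [0.597, -0.294, 0.027]], 675)
```

```bash
python3 - <<'E'
import cv2
a=cv2.imread("pics/top0.png"); print(a.shape)
cv2.imwrite("pics/top0b.png",cv2.resize(a,(800,600),interpolation=cv2.INTER_CUBIC))
a=cv2.imread("pics/scene0.png")
cv2.imwrite("pics/scene0b.png",cv2.resize(a,(800,600),interpolation=cv2.INTER_CUBIC))
E
```

```text
(420, 560, 3)
```

View pics/top0b.png

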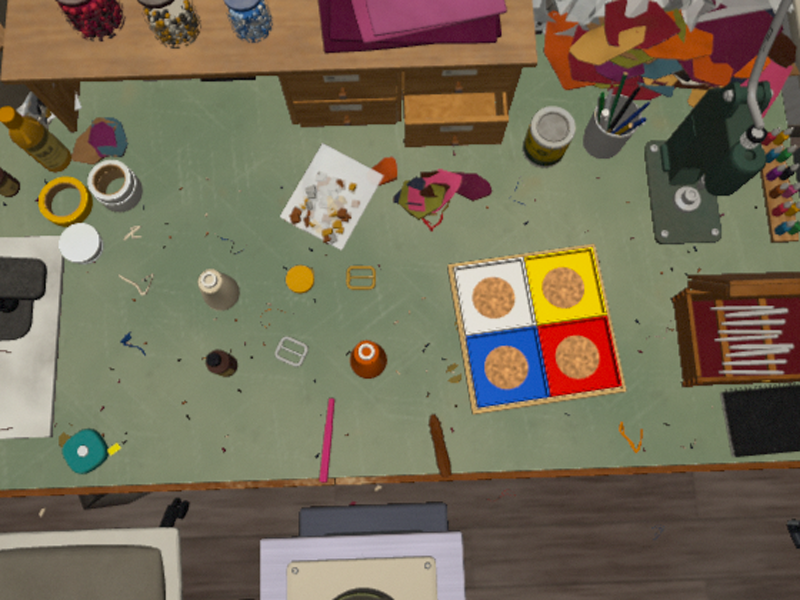

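View pics/scene0b.png

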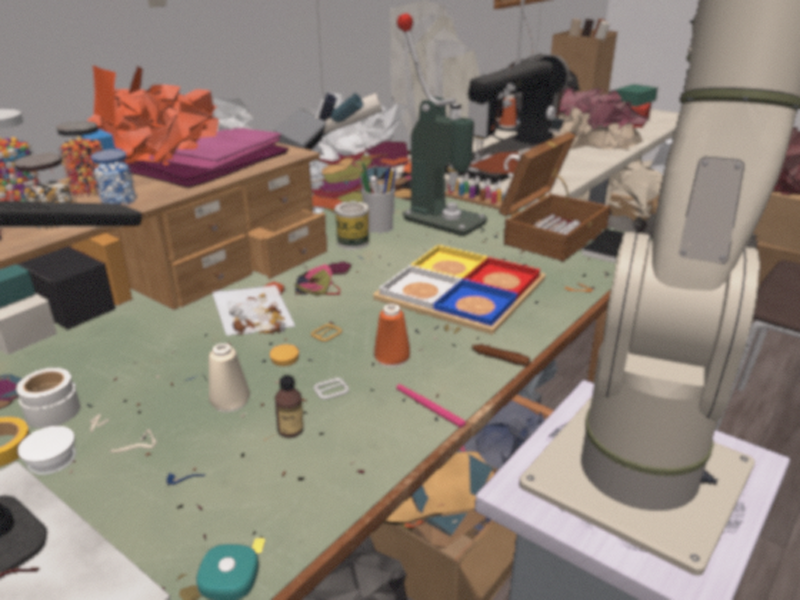

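```bash
cat >> h.py <<'E'
np.set_printoptions(precision=4,suppress=True)
def ray(c,uv,z):
    f,cx,cy=K(c); R=np.array(c["R"]); uv=np.atleast_2d(uv).astype(float)
    d=np.c_[(uv[:,0]-cx)/f,(uv[:,1]-cy)/f,np.ones(len(uv))]@R; o=-R.T@c["t"]
    return o+d*((z-o[2])/d[:,2])[:,None]
def pix(m): v,u=np.nonzero(m); return np.c_[u,v]
def rect(c,m,z):
    p=ray(c,pix(m),z)[:,:2].astype(np.float32); return cv2.minAreaRect(p*1000), cv2.minEnclosingCircle(p*1000), p.mean(0)
def go(x,y,z,yaw=None):
    "tool-axis fractions from the present pose; yaw = world heading of tool x (deg)"
    from scipy.spatial.transform import Rotation as Ro
    o=manip.get_obs(); R=Ro.from_quat(o["ee_rot"]).as_matrix()
    d=R.T@(np.array([x,y,z])-o["position"])/.15; h=np.degrees(np.arctan2(R[1,0],R[0,0]))
    s=0 if yaw is None else -((yaw-h+90)%180-90)/30
    print("pos",o["position"],"head %.1f"%h,"->",d,"spin %.3f"%s)
E
python3 - <<'E'
from h import *
for n in ["top","scene"]:
    c=camera(n); P=cloud(c); Z=P[...,2]
    for q in ["orange_thread_c","cream_thread_c","dye_bottle_c"]:
        m=outline_of(q,c)[0]["region"]
        k=m&(Z>.085)
        p=P[k]; print(n,q,"top z",np.percentile(p[:,2],90) if k.any() else None, rect(c,k,.096)[1:] if k.any() else None)
    for q,z in [("brass_buckle_c",.006),("silver_buckle_c",.006),("beeswax_c",.016)]:
        m=outline_of(q,c)[0]["region"]; print(n,q,rect(c,m,z))
    hsv=cv2.cvtColor(c["img"],cv2.COLOR_RGB2HSV)
    for q in ["blue_bin","red_bin","white_bin","yellow_bin"]:
        for b in outline_of(q,c):
            m=b["region"]
            if m.sum()<500: continue
            r=rect(c,m,.026)
            hull=np.zeros(m.shape,np.uint8); cv2.fillConvexPoly(hull,cv2.convexHull(pix(m).astype(np.int32)),1)
            k=(hull>0)&(hsv[...,0]>5)&(hsv[...,0]<19)&(hsv[...,1]>50)&(hsv[...,1]<200)
            n_,l,s,_=cv2.connectedComponentsWithStats(k.astype(np.uint8)); k=l==1+s[1:,4].argmax()
            print(n,q,r[0],"cork",rect(c,k,.009)[1:])
E
```

```text
top orange_thread_c top z 0.09830658126194759 (((423.8025817871094, -15.493609428405762), 22.622379302978516), array([ 0.4246, -0.0189], dtype=float32))
top cream_thread_c top z 0.09870828687946658 (((546.806396484375, 222.16371154785156), 20.135028839111328), array([0.5469, 0.2225], dtype=float32))
top dye_bottle_c top z 0.09618776369846958 (((420.77081298828125, 215.87623596191406), 11.707910537719727), array([0.4218, 0.2154], dtype=float32))
top brass_buckle_c (((569.2587280273438, 93.40408325195312), (46.18320846557617, 44.994014739990234), 87.92975616455078), ((568.4788208007812, 93.3168716430664), 23.863435745239258), array([0.5684, 0.0932], dtype=float32))
top silver_buckle_c (((447.1083679199219, 111.036376953125), (58.22081756591797, 46.406837463378906), 61.61162185668945), ((447.7350158691406, 110.64260864257812), 30.916507720947266), array([0.4477, 0.1123], dtype=float32))
top beeswax_c (((567.7467651367188, 91.01103973388672), (48.068702697753906, 47.502193450927734), 89.34877014160156), ((567.2845458984375, 91.18514251708984), 25.76789665222168), array([0.567 , 0.0913], 
[... 2610 characters left out ...]
) cork (((418.45941162109375, -366.1601867675781), 36.43109893798828), array([ 0.4183, -0.3687], dtype=float32))
scene white_bin ((517.2402954101562, -219.7804412841797), (125.33497619628906, 141.5961151123047), 7.364756107330322) cork (((523.438232421875, -233.96487426757812), 35.180362701416016), array([ 0.5232, -0.2337], dtype=float32))
scene yellow_bin ((534.9371948242188, -347.19488525390625), (119.31771087646484, 116.85676574707031), 6.446503639221191) cork (((533.0090942382812, -347.8222351074219), 36.19356155395508), array([ 0.5356, -0.3504], dtype=float32))Traceback (most recent call last):
  File "<stdin>", line 18, in <module>
ValueError: attempt to get argmax of an empty sequence
```

```bash
python3 - <<'E'
from h import *
go(.424,-.018,.25,0); go(.42,-.31,.27,0)
E
```

```text
pos [ 0.1702 -0.6014  0.2533] head 15.8 -> [ 2.6872 -3.2818  0.0219] spin 0.527
pos [ 0.1702 -0.6014  0.2533] head 15.8 -> [ 2.1315 -1.4159 -0.1113] spin 0.527
```

{"api": "carry_out", "payload": {"deltas": [[0.3,-0.25,0,0,1],[0.6,-0.5,0,0,1],[0.85,-0.75,0,0,1],[1,-1,0,0,1]]}}

```text
clock: 3.7
position: [0.2753, -0.4141, 0.2535]
ee_rot: [0.99, 0.139, 0.0, 0.0]
ft_force: [0.6, 0.6, -0.3]
grip_width: 1.004
grasp_force: 0.0
```

{"api": "carry_out", "payload": {"deltas": [[0.3,-0.25,0,0,1],[0.6,-0.5,0,0,1],[0.85,-0.75,0,0,1],[1,-1,0,0,1]]}}

```text
clock: 4.2
position: [0.3783, -0.2289, 0.2535]
ee_rot: [0.99, 0.138, 0.0, 0.0]
ft_force: [0.2, -0.7, -0.0]
grip_width: 1.006
grasp_force: 0.0
```

{"api": "carry_out", "payload": {"deltas": [[0.2,-0.3,0,0,1],[0.4,-0.6,0,0.2,1],[0.5,-0.85,0,0.4,1],[0.5,-1,0,0.53,1],[0.5,-1,0,0.53,1],[0.5,-1,0,0.53,1]]}}

```text
clock: 4.95
position: [0.4085, -0.0671, 0.2534]
ee_rot: [1.0, -0.001, 0.0, 0.0]
ft_force: [-0.2, -0.2, 0.0]
grip_width: 0.999
grasp_force: 0.0
```

```bash
python3 - <<'E'
from h import *
print(manip.get_obs()["joint_pos"])
go(.424,-.018,.25,0)
c=camera("wrist"); save(c,"w1.png"); P=cloud(c)
print(-np.array(c["R"]).T@c["t"])
for q in ["orange_thread_c","brass_buckle_c","beeswax_c","silver_buckle_c"]:
    for b in outline_of(q,c)[:1]:
        m=b["region"]&(c["depth"]>0); print(q,b["conf"],m.sum(),P[m].min(0),P[m].max(0))
E
```

```text
[ 0.7307 -0.1263 -0.6169  1.9441 -0.0752  1.301  -1.4347]
pos [ 0.4085 -0.0671  0.2534] head -0.1 -> [ 0.1026 -0.3278  0.0226] spin -0.003
[ 0.4837 -0.0674  0.3739]
orange_thread_c 0.94 2706 [ 0.3867 -0.0519 -0.0017] [0.4581 0.0193 0.0997]
brass_buckle_c 0.77 1032 [ 0.5485 -0.0365 -0.0014] [0.5915 0.0138 0.0095]
beeswax_c 0.77 2163 [ 0.5451  0.0667 -0.0015] [0.5982 0.1199 0.018 ]
silver_buckle_c 0.71 1343 [ 0.5199  0.1919 -0.0017] [0.5785 0.2263 0.0395]
```

View pics/w1.png

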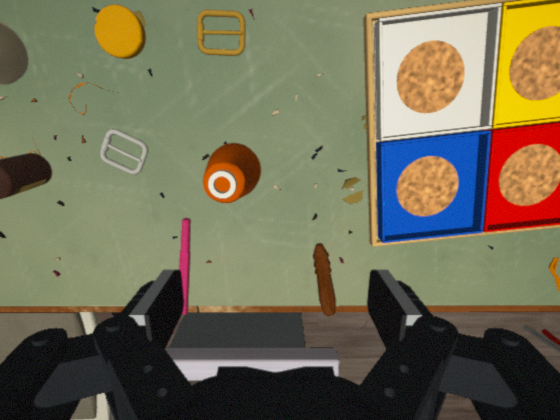

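```bash
python3 - <<'E'
from h import *
c=camera("wrist"); hsv=cv2.cvtColor(c["img"],cv2.COLOR_RGB2HSV); P=cloud(c)
m=outline_of("orange_thread_c",c)[0]["region"]; k=m&(P[...,2]>.094)
print("cone top",rect(c,k,.098),"hull foot", rect(c,m&(P[...,2]<.02),.008))
m=outline_of("brass_buckle_c",c)[0]["region"]; print("brass",rect(c,m,.006))
m=outline_of("beeswax_c",c)[0]["region"]; print("wax",rect(c,m,.014))
for b in ((428,185),(530,175),(430,76)):
    k=(hsv[...,0]>5)&(hsv[...,0]<19)&(hsv[...,1]>50)&(hsv[...,1]<200)
    n,l,s,ct=cv2.connectedComponentsWithStats(k.astype(np.uint8)); print("cork",rect(c,l==l[b[1],b[0]],.009)[1:])
go(.424,-.018,.25,0)
E
```

```text
cone top (((431.2695007324219, -31.067689895629883), (44.78008270263672, 31.537485122680664), 85.10584259033203), ((433.7050476074219, -31.407211303710938), 24.479209899902344), array([ 0.4288, -0.0209], dtype=float32)) hull foot (((424.50421142578125, -18.340179443359375), (63.366512298583984, 68.77875518798828), 67.89364624023438), ((421.5952453613281, -16.846664428710938), 37.93385696411133), array([ 0.442 , -0.0349], dtype=float32))
brass (((569.6239624023438, -11.42818832397461), (49.40580749511719, 42.407386779785156), 88.27191162109375), ((569.2042236328125, -11.701990127563477), 27.832250595092773), array([ 0.57  , -0.0113], dtype=float32))
wax (((568.695068359375, 89.62818908691406), (50.22519302368164, 48.31597137451172), 83.02810668945312), ((568.3031005859375, 89.85356903076172), 26.320255279541016), array([0.5687, 0.0897], dtype=float32))
cork (((407.26837158203125, -245.8533935546875), 35.578643798828125), array([ 0.4081, -0.2458], dtype=float32))
cork (((420.4151306152344, -364.04754638671875), 36.28080749511719), array([ 0.4211, -0.3634], dtype=float32))
cork (((525.6043090820312, -232.8912811279297), 36.36042404174805), array([ 0.5265, -0.2329], dtype=float32))
pos [ 0.4085 -0.0664  0.2533] head -0.1 -> [ 0.1026 -0.323   0.0218] spin -0.004
```

```bash
python3 - <<'E'
from h import *
for n in ("wrist","top"):
    c=camera(n); hsv=cv2.cvtColor(c["img"],cv2.COLOR_RGB2HSV)
    m=outline_of("orange_thread_c",c)[0]["region"].astype(np.uint8)
    m=cv2.morphologyEx(m,cv2.MORPH_CLOSE,np.ones((5,5)))>0
    k=m&(hsv[...,1]<110)&(hsv[...,2]>120); print(n,k.sum(),rect(c,k,.098)[1:])
go(.424,-.018,.25,0)
E
```

```text
wrist 442 (((433.5969543457031, -16.965553283691406), 18.49100685119629), array([ 0.429, -0.02 ], dtype=float32))Traceback (most recent call last):
  File "<stdin>", line 4, in <module>
IndexError: list index out of range
```

```bash
python3 - <<'E'
from h import *
c=camera("wrist"); print(ray(c,[[222,184.5],[204,184.5],[240,184.5]],.098))
go(.424,-.018,.25,0)
E
```

```text
[[ 0.428  -0.0194  0.098 ]
 [ 0.428  -0.0034  0.098 ]
 [ 0.428  -0.0353  0.098 ]]
pos [ 0.4085 -0.0663  0.2533] head -0.1 -> [ 0.1027 -0.3219  0.022 ] spin -0.003
```

{"api": "carry_out", "payload": {"deltas": [[0.12,-0.315,0,0,1],[0.12,-0.315,0.3,0,1],[0.12,-0.315,0.6,0,1],[0.12,-0.315,0.8,0,1],[0.12,-0.315,0.8,0,1]], "force": 30}}

```text
clock: 6.28
position: [0.4253, -0.0189, 0.1318]
ee_rot: [1.0, -0.001, -0.002, -0.001]
ft_force: [0.7, -0.3, -0.1]
grip_width: 1.0
grasp_force: 0.0
```

```bash
python3 - <<'E'
from h import *
go(.4265,-.019,.07,0)
c=camera("wrist"); save(c,"w2.png")
E
```

```text
pos [ 0.4253 -0.0189  0.1318] head -0.1 -> [0.0099 0.0012 0.4122] spin -0.003
```

View pics/w2.png

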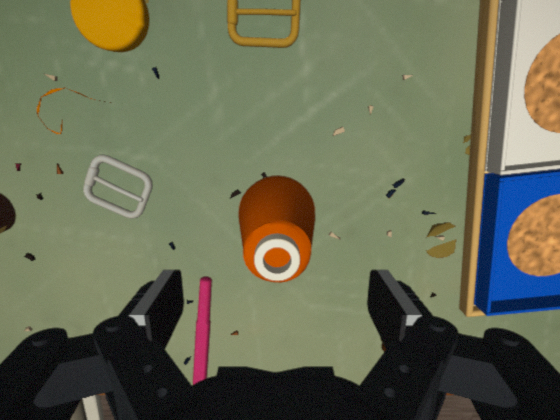

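```bash
python3 - <<'E'
from h import *
c=camera("wrist"); print(ray(c,[[277,258.5]],.098),rect(c,outline_of("orange_thread_c",c)[0]["region"],.098)[0]); f,cx,cy=K(c);print(f,cx,cy, -np.array(c["R"]).T@c["t"])
E
```

```text
[[ 0.4295 -0.0201  0.098 ]] ((468.2364807128906, 59.53725814819336), (31.248735427856445, 26.12628746032715), 62.92112731933594)
315.86417586448556 275.10013928608174 214.7240032873542 [ 0.5017 -0.0193  0.2537]
```

{"api": "carry_out", "payload": {"deltas": [[0.02,0,0.2,0,1],[0.02,0,0.41,0,1],[0.02,0,0.41,0,1],[0.02,0,0.41,0,-0.3],[0.02,0,0.41,0,-0.3],[0.02,0,0.41,0,-0.3],[0.02,0,0.41,0,-0.3],[0.02,0,0.41,0,-0.3],[0.02,0,0.41,0,-0.3]], "force": 30}}

```text
clock: 7.55
position: [0.4307, -0.0195, 0.0735]
ee_rot: [1.0, -0.001, 0.001, 0.001]
ft_force: [-2.5, -1.6, 12.4]
grip_width: 0.542
grasp_force: 29.4
```

{"api": "carry_out", "payload": {"deltas": [[0,0,0,0,-0.4],[0,0,-0.1,0,-0.4],[0,0,-0.25,0,-0.4],[0,0,-0.4,0,-0.4],[0,0,-0.5,0,-0.4],[0,0,-0.5,0,-0.4]], "force": 40}}

```text
clock: 8.3
position: [0.4302, -0.0192, 0.148]
ee_rot: [1.0, -0.001, 0.001, 0.0]
ft_force: [-0.2, 0.3, -2.5]
grip_width: 0.528
grasp_force: 40.9
```

```bash
python3 - <<'E'
from h import *
go(.4265,-.019,.07,0)
c=camera("wrist"); a=c["img"]; s=camera("scene"); save(s,"s3.png")
b=s["img"][180:300,200:400]
cv2.imwrite("pics/w3.png",np.hstack([a,cv2.resize(b,(560,336))[:,:240] if 0 else np.zeros((420,1,3),np.uint8)])[...,::-1])
f=np.vstack([cv2.resize(a,(480,360)),cv2.resize(b,(480,240))]); cv2.imwrite("pics/w3.png",f[...,::-1])
E
```

```text
pos [ 0.4302 -0.0192  0.148 ] head -0.1 -> [-0.0262 -0.0017  0.5197] spin -0.004
```

View pics/w3.png

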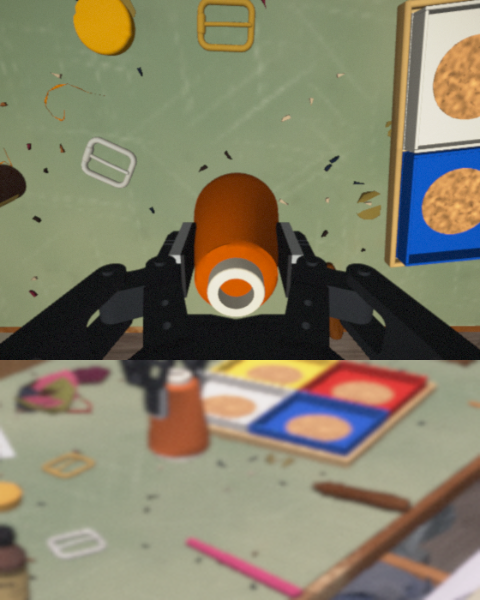

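```bash
python3 - <<'E'
from h import *
c=camera("wrist"); print(ray(c,[[275.3,341]],.1725)); 
m=outline_of("orange_thread_c",c)
if m:
    P=cloud(c)[m[0]["region"]]; print(np.percentile(P,[1,50,99],axis=0))
go(.407,-.2455,.148,0)
E
```

```text
[[ 0.4289 -0.0194  0.1725]]
[[ 0.4163 -0.0438  0.0846]
 [ 0.4406 -0.0193  0.1565]
 [ 0.4561  0.0043  0.1711]]
pos [ 0.4291 -0.0191  0.1461] head -0.1 -> [-0.1446  1.5098 -0.0131] spin -0.003
```

{"api": "carry_out", "payload": {"deltas": [[-0.05,0.2,0,0,-0.4],[-0.1,0.5,0,0,-0.4],[-0.145,0.8,0,0,-0.4],[-0.145,1,0,0,-0.4]]}}

```text
clock: 9.0
position: [0.4065, -0.1709, 0.146]
ee_rot: [1.0, -0.002, -0.001, -0.0]
ft_force: [0.3, 0.7, -2.0]
grip_width: 0.526
grasp_force: 40.9
```

{"api": "carry_out", "payload": {"deltas": [[0,0.3,0,0,-0.4],[0,0.51,0,0,-0.4],[0,0.51,0,0,-0.4],[0,0.51,0,0,-0.4]]}}

```text
clock: 9.5
position: [0.4073, -0.2446, 0.1462]
ee_rot: [1.0, -0.001, -0.0, -0.001]
ft_force: [-0.6, 0.9, -2.2]
grip_width: 0.532
grasp_force: 40.9
```

```bash
python3 - <<'E'
from h import *
go(.407,-.2455,.084,0)
E
```

```text
pos [ 0.4073 -0.2446  0.1462] head -0.1 -> [-0.0016  0.0066  0.4144] spin -0.002
```

{"api": "carry_out", "payload": {"deltas": [[0,0.005,0.2,0,-0.4],[0,0.005,0.35,0,-0.4],[0,0.005,0.4,0,-0.4],[0,0.005,0.4,0,-0.4]]}}

```text
clock: 10.0
position: [0.4076, -0.2456, 0.0869]
ee_rot: [1.0, -0.0, -0.0, -0.0]
ft_force: [0.8, 0.5, -0.7]
grip_width: 0.531
grasp_force: 41.0
```

{"api": "carry_out", "payload": {"deltas": [[0,0,0.02,0,-0.4],[0,0,0.02,0,-0.4]]}}

```text
clock: 10.25
position: [0.4077, -0.2464, 0.0842]
ee_rot: [1.0, -0.001, 0.0, 0.0]
ft_force: [0.6, 0.3, -1.9]
grip_width: 0.53
grasp_force: 40.9
```

{"api": "carry_out", "payload": {"deltas": [[0,0,0.015,0,-0.4],[0,0,0.015,0,-0.4]]}}

```text
clock: 10.5
position: [0.408, -0.2466, 0.0826]
ee_rot: [1.0, -0.001, 0.0, 0.0]
ft_force: [-2.2, 1.6, 9.2]
grip_width: 0.529
grasp_force: 42.6
```

{"api": "carry_out", "payload": {"deltas": [[0,0,0,0,0.2],[0,0,0,0,0.4],[0,0,0,0,0.6],[0,0,0,0,0.8],[0,0,-0.2,0,1],[0,0,-0.6,0,1],[0,0,-1,0,1],[0,0,-1,0,1]]}}

```text
clock: 11.5
position: [0.4095, -0.2472, 0.2362]
ee_rot: [1.0, -0.001, 0.003, 0.002]
ft_force: [-0.4, -0.0, 0.4]
grip_width: 0.995
grasp_force: 0.0
```

```bash
python3 - <<'E'
from h import *
c=camera("wrist"); save(c,"w4.png"); P=cloud(c)
r=outline_of("orange_thread_c",c)
for b in r[:1]:
    m=b["region"]; print(b["conf"],m.sum(),P[m].min(0),P[m].max(0))
go(.5695,-.0105,.2,0)
E
```

```text
0.15 8553 [ 0.3423 -0.3087  0.0051] [ 0.4839 -0.1793  0.3571]
pos [ 0.4074 -0.2464  0.2317] head -0.1 -> [ 1.0772 -1.5748  0.2108] spin -0.004
```

View pics/w4.png

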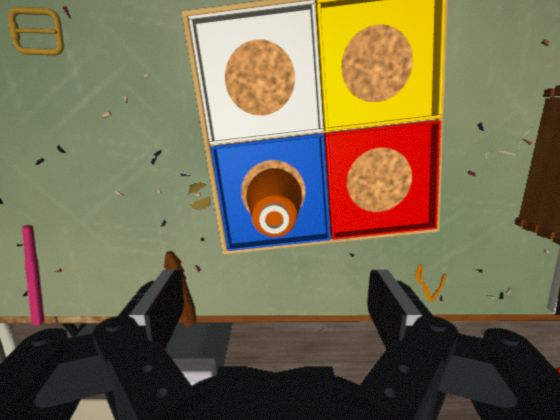

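{"api": "carry_out", "payload": {"deltas": [[0.2,-0.3,0,0,1],[0.5,-0.6,0,0,1],[0.7,-0.9,0,0,1],[0.7,-1,0,0,1],[0.7,-1,0,0,1]]}}

```text
clock: 12.22
position: [0.5119, -0.0958, 0.2302]
ee_rot: [1.0, 0.0, -0.001, -0.0]
ft_force: [-0.7, -1.7, -0.2]
grip_width: 1.001
grasp_force: 0.0
```

```bash
python3 - <<'E'
from h import *
c=camera("wrist")
m=outline_of("brass_buckle_c",c)[0]["region"]; print("brass",rect(c,m,.005))
m=outline_of("beeswax_c",c)
if m: print("wax",rect(c,m[0]["region"],.014))
go(.5695,-.011,.15,-1.7)
E
```

```text
brass (((570.7291259765625, -11.707469940185547), (48.7880973815918, 42.47126388549805), 83.70124053955078), ((570.34814453125, -11.5335054397583), 27.46961784362793), array([ 0.5723, -0.011 ], dtype=float32))
wax (((568.8161010742188, 88.79621887207031), (51.32609176635742, 47.94204330444336), 80.76370239257812), ((569.4862670898438, 88.88446044921875), 26.211946487426758), array([0.5698, 0.0889], dtype=float32))
pos [ 0.5119 -0.0984  0.2311] head -0.2 -> [ 0.382  -0.5845  0.5396] spin 0.048
```

{"api": "carry_out", "payload": {"deltas": [[0.2,-0.3,0.1,0.127,0.5],[0.39,-0.58,0.3,0.127,0.5],[0.39,-0.58,0.6,0.127,0.5],[0.39,-0.58,0.9,0.127,0.5],[0.39,-0.58,1,0.127,0.5],[0.39,-0.58,1,0.127,0.5]], "force": 25}}

```text
clock: 13.12
position: [0.5712, -0.0106, 0.0816]
ee_rot: [0.999, -0.035, -0.0, 0.0]
ft_force: [-0.0, -0.1, 0.0]
grip_width: 0.749
grasp_force: 0.0
```

```bash
python3 - <<'E'
from h import *
c=camera("wrist"); save(c,"w5.png")
m=outline_of("brass_buckle_c",c)
if m: print("brass",rect(c,m[0]["region"],.005))
go(.5702,-.0115,.03,-4)
E
```

```text
brass (((570.8859252929688, -11.283252716064453), (49.29987716674805, 41.96693801879883), 88.25868225097656), ((570.8997802734375, -11.100709915161133), 27.439586639404297), array([ 0.5704, -0.0115], dtype=float32))
pos [ 0.5724 -0.01    0.0833] head -4.0 -> [-0.0148  0.0106  0.3556] spin 0.001
```

View pics/w5.png

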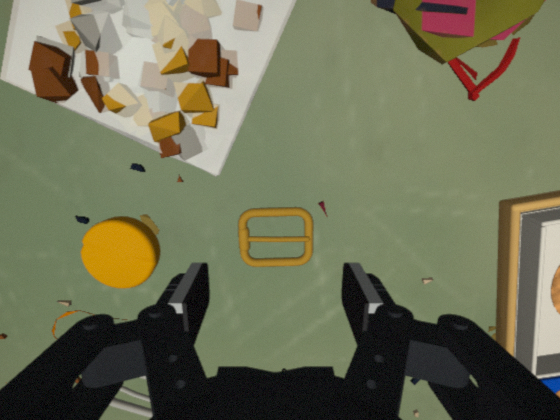

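{"api": "carry_out", "payload": {"deltas": [[-0.005,0,0.2,0,0.5],[-0.005,0,0.35,0,0.5],[-0.005,0,0.38,0,0.5],[-0.005,0,0.38,0,0.5]]}}

```text
clock: 13.72
position: [0.5715, -0.0096, 0.0259]
ee_rot: [0.999, -0.034, 0.001, 0.0]
ft_force: [-0.1, -0.7, -0.6]
grip_width: 0.752
grasp_force: 0.0
```

{"api": "carry_out", "payload": {"deltas": [[0,0,0.02,0,0.5],[0,0,0.02,0,0.5]]}}

```text
clock: 13.98
position: [0.5709, -0.0096, 0.0221]
ee_rot: [0.999, -0.034, 0.0, 0.0]
ft_force: [-0.4, 0.6, -1.0]
grip_width: 0.749
grasp_force: 0.0
```

{"api": "carry_out", "payload": {"deltas": [[0,0,0.015,0,0.5],[0,0,0.015,0,0.5]]}}

```text
clock: 14.22
position: [0.5705, -0.0095, 0.0192]
ee_rot: [0.999, -0.034, -0.0, 0.0]
ft_force: [0.6, 0.2, 0.0]
grip_width: 0.752
grasp_force: 0.0
```

{"api": "carry_out", "payload": {"deltas": [[0,0,0,0,0.1],[0,0,0,0,0.0],[0,0,0,0,0.0],[0,0,0,0,0.0],[0,0,0,0,0.0]], "force": 25}}

```text
clock: 14.85
position: [0.5707, -0.0094, 0.0196]
ee_rot: [0.999, -0.034, 0.0, 0.0]
ft_force: [-2.3, 0.0, 5.0]
grip_width: 0.568
grasp_force: 25.8
```

{"api": "carry_out", "payload": {"deltas": [[0,0,0,0,-0.1],[0,0,-0.1,0,-0.1],[0,0,-0.3,0,-0.1],[0,0,-0.5,0,-0.1],[0,0,-0.5,0,-0.1]], "force": 30}}

```text
clock: 15.48
position: [0.5723, -0.0094, 0.0973]
ee_rot: [0.999, -0.034, 0.002, 0.0]
ft_force: [-0.6, 1.0, -0.4]
grip_width: 0.564
grasp_force: 31.4
```

```bash
python3 - <<'E'
from h import *
c=camera("wrist"); save(c,"w6.png")
go(.42,-.3635,.1,0)
E
```

```text
pos [ 0.5713 -0.0096  0.0956] head -3.9 -> [-0.8451  2.4225 -0.0303] spin -0.131
```

View pics/w6.png

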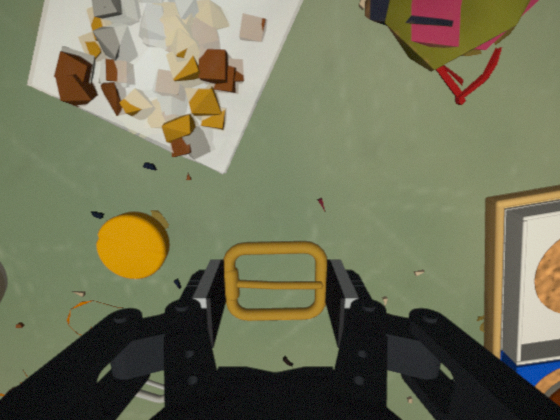

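{"api": "carry_out", "payload": {"deltas": [[0,0.1,-0.3,0,-0.1],[0,0.3,-0.6,0,-0.1],[0,0.6,-0.7,0,-0.1],[0,0.9,-0.7,0,-0.1],[0,1,-0.7,0,-0.1]]}}

```text
clock: 16.15
position: [0.5593, -0.1628, 0.1983]
ee_rot: [0.999, -0.036, -0.001, 0.0]
ft_force: [0.1, -0.0, -0.8]
grip_width: 0.564
grasp_force: 31.4
```

{"api": "carry_out", "payload": {"deltas": [[-0.2,0.3,0,0,-0.1],[-0.4,0.6,0,0,-0.1],[-0.6,0.9,0,0,-0.1],[-0.84,1,0,0,-0.1],[-0.84,1,0,0,-0.1]]}}

```text
clock: 16.77
position: [0.4218, -0.3015, 0.1984]
ee_rot: [0.999, -0.036, -0.001, -0.0]
ft_force: [0.5, 1.2, 0.6]
grip_width: 0.566
grasp_force: 31.4
```

{"api": "carry_out", "payload": {"deltas": [[0,0.2,0,-0.1,-0.1],[0,0.42,0,-0.3,-0.1],[0,0.42,0,-0.33,-0.1],[0,0.42,0,-0.33,-0.1]]}}

```text
clock: 17.27
position: [0.421, -0.3616, 0.1988]
ee_rot: [0.999, 0.053, -0.0, -0.001]
ft_force: [-0.3, -0.1, -0.3]
grip_width: 0.565
grasp_force: 31.4
```

```bash
python3 - <<'E'
from h import *
c=camera("wrist"); save(c,"w7.png")
go(.42,-.3635,.03,6)
c=camera("top"); hsv=cv2.cvtColor(c["img"],cv2.COLOR_RGB2HSV);
E
```

```text
pos [ 0.421  -0.3615  0.199 ] head 6.1 -> [-0.0084  0.0139  1.1265] spin 0.002
```

{"api": "carry_out", "payload": {"deltas": [[0,0.01,0.3,0,-0.1],[-0.005,0.01,0.6,0,-0.1],[-0.005,0.01,0.9,0,-0.1],[-0.005,0.01,1,0,-0.1],[-0.005,0.01,1,0,-0.1]]}}

```text
clock: 18.0
position: [0.4198, -0.3641, 0.0494]
ee_rot: [0.999, 0.053, -0.0, -0.0]
ft_force: [0.4, 0.1, 0.2]
grip_width: 0.565
grasp_force: 31.4
```

{"api": "carry_out", "payload": {"deltas": [[0,0,0.08,0,-0.1],[0,0,0.115,0,-0.1],[0,0,0.115,0,-0.1]]}}

```text
clock: 18.38
position: [0.4195, -0.3647, 0.0321]
ee_rot: [0.999, 0.052, -0.0, 0.0]
ft_force: [0.2, -0.1, 0.1]
grip_width: 0.563
grasp_force: 31.4
```

{"api": "carry_out", "payload": {"deltas": [[0,0,0.015,0,-0.1],[0,0,0.015,0,-0.1]]}}

```text
clock: 18.62
position: [0.4196, -0.3647, 0.0299]
ee_rot: [0.999, 0.052, 0.0, 0.0]
ft_force: [0.4, 0.7, 0.4]
grip_width: 0.569
grasp_force: 31.4
```

{"api": "carry_out", "payload": {"deltas": [[0,0,0.01,0,-0.1],[0,0,0.01,0,-0.1]]}}

```text
clock: 18.88
position: [0.4198, -0.3648, 0.0286]
ee_rot: [0.999, 0.052, 0.0, 0.0]
ft_force: [-1.0, -0.3, 3.9]
grip_width: 0.564
grasp_force: 31.7
```

Contact. Release and lift.

{"api": "carry_out", "payload": {"deltas": [[0,0,0,0,0.3],[0,0,0,0,0.4],[0,0,-0.05,0,0.4],[0,0,-0.3,0,0.4],[0,0,-0.6,0,0.4],[0,0,-0.9,0,0.7],[0,0,-1,0,1],[0,0,-1,0,1]]}}

```text
clock: 19.88
position: [0.4198, -0.3649, 0.1791]
ee_rot: [0.999, 0.052, 0.001, 0.001]
ft_force: [-0.3, 0.5, -0.7]
grip_width: 1.002
grasp_force: 0.0
```

```bash
python3 - <<'E'
from h import *
c=camera("wrist"); save(c,"w8.png")
m=outline_of("brass_buckle_c",c)
for b in m[:2]: print("brass",b["conf"],rect(c,b["region"],.014))
go(.5685,.09,.18,0)
E
```

```text
brass 0.7 (((419.92742919921875, -364.9172668457031), (41.7660026550293, 49.362083435058594), 7.345670700073242), ((420.2819519042969, -365.15484619140625), 27.973495483398438), array([ 0.4204, -0.3653], dtype=float32))
pos [ 0.419  -0.3643  0.177 ] head 6.0 -> [ 1.3073 -2.9082 -0.0178] spin 0.200
```

View pics/w8.png

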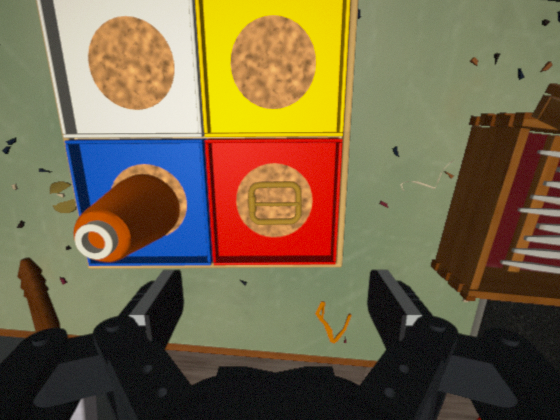

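{"api": "carry_out", "payload": {"deltas": [[0.3,-0.1,0,0,1],[0.6,-0.3,0,0,1],[0.8,-0.6,0,0,1],[0.9,-0.9,0,0,1],[0.9,-1,0,0,1]]}}

```text
clock: 20.6
position: [0.5385, -0.1972, 0.1767]
ee_rot: [0.998, 0.055, -0.001, -0.001]
ft_force: [0.0, -0.1, 0.4]
grip_width: 0.997
grasp_force: 0.0
```

{"api": "carry_out", "payload": {"deltas": [[0,-0.3,0,0,1],[0,-0.6,0,0,1],[0,-0.9,0,0,0.7],[0,-1,0,0,0.7],[0,-1,0,0,0.7]]}}

```text
clock: 21.22
position: [0.5221, -0.0524, 0.1777]
ee_rot: [0.999, 0.053, -0.001, 0.0]
ft_force: [-0.2, -0.3, -0.2]
grip_width: 0.852
grasp_force: 0.0
```

```bash
python3 - <<'E'
from h import *
c=camera("wrist")
for q in "beeswax_c","dye_bottle_c":
  m=outline_of(q,c)
  if m: print(q,rect(c,m[0]["region"],.014)); P=cloud(c)[m[0]["region"]]; print(P.min(0),P.max(0))
go(.5685,.0895,.1,0)
E
```

```text
beeswax_c (((569.6022338867188, 89.53225708007812), (46.50567626953125, 49.76732635498047), 6.030093669891357), ((569.065673828125, 89.44456481933594), 25.350322723388672), array([0.57  , 0.0899], dtype=float32))
[ 0.5455 -0.0448 -0.0013] [0.597  0.1215 0.298 ]
dye_bottle_c (((427.4340515136719, 199.83401489257812), (23.103469848632812, 49.530799865722656), 81.77339172363281), ((428.04150390625, 205.71580505371094), 25.16606903076172), array([0.4318, 0.2015], dtype=float32))
[ 0.4138 -0.0448 -0.0005] [0.597  0.2181 0.298 ]
pos [ 0.5224 -0.0543  0.1778] head 5.8 -> [ 0.4034 -0.9223  0.5184] spin 0.195
```

{"api": "carry_out", "payload": {"deltas": [[0.15,-0.35,0,0,0.7],[0.3,-0.7,0,0,0.6],[0.405,-0.922,0.1,0,0.6],[0.405,-0.922,0.4,0,0.6],[0.405,-0.922,0.7,0,0.6],[0.405,-0.922,0.9,0,0.6],[0.405,-0.922,1,0,0.6],[0.405,-0.922,1,0,0.6]], "force": 25}}

```text
clock: 22.38
position: [0.5684, 0.0908, 0.0278]
ee_rot: [0.999, 0.052, -0.001, 0.0]
ft_force: [0.1, -0.6, 0.5]
grip_width: 0.796
grasp_force: 0.0
```

```bash
python3 - <<'E'
from h import *
go(.569,.0895,.0215)
E
```

```text
pos [0.5684 0.0908 0.0278] head 5.9 -> [0.003  0.0093 0.0417] spin 0.000
```

{"api": "carry_out", "payload": {"deltas": [[0.003,0.005,0.04,0,0.6],[0.003,0.005,0.04,0,0.3],[0.003,0.005,0.04,0,0],[0.003,0.005,0.04,0,0],[0.003,0.005,0.04,0,0],[0.003,0.005,0.04,0,0]]}}

```text
clock: 23.12
position: [0.5695, 0.0909, 0.0233]
ee_rot: [0.999, 0.052, 0.001, 0.0]
ft_force: [-2.9, -1.6, 6.5]
grip_width: 0.529
grasp_force: 25.1
```

{"api": "carry_out", "payload": {"deltas": [[0,0,-0.1,0,-0.1],[0,0,-0.3,0,-0.1],[0,0,-0.6,0,-0.1],[0,0,-0.8,0,-0.1],[0,0,-0.8,0,-0.1]], "force": 30}}

```text
clock: 23.75
position: [0.5704, 0.0915, 0.1457]
ee_rot: [0.999, 0.052, 0.003, 0.0]
ft_force: [-0.5, -0.6, -0.6]
grip_width: 0.524
grasp_force: 30.9
```

```bash
python3 - <<'E'
from h import *
c=camera("wrist"); save(c,"w9.png")
go(.5258,-.2325,.033,6)
E
```

```text
pos [0.5696 0.0911 0.1438] head 6.0 -> [-0.5172  2.1148  0.7385] spin -0.000
```

View pics/w9.png

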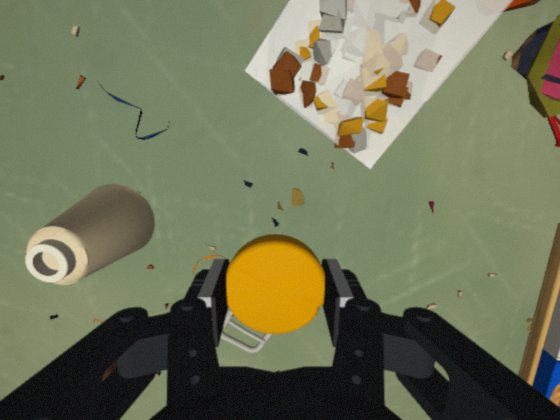

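{"api": "carry_out", "payload": {"deltas": [[-0.1,0.3,0,0,-0.1],[-0.2,0.6,0,0,-0.1],[-0.2,0.9,0,0,-0.1],[-0.2,1,0,0,-0.1]]}}

```text
clock: 24.3
position: [0.5541, -0.0649, 0.1413]
ee_rot: [0.999, 0.05, -0.001, 0.0]
ft_force: [-0.4, 0.3, -2.2]
grip_width: 0.524
grasp_force: 30.9
```

{"api": "carry_out", "payload": {"deltas": [[-0.1,0.3,0,0,-0.1],[-0.2,0.6,0,0,-0.1],[-0.3,0.9,0,0,-0.1],[-0.31,1,0,0,-0.1],[-0.31,1,0,0,-0.1],[-0.31,1,0,0,-0.1]]}}

```text
clock: 25.05
position: [0.5248, -0.213, 0.1421]
ee_rot: [0.999, 0.054, 0.0, -0.001]
ft_force: [0.2, 0.5, 0.8]
grip_width: 0.526
grasp_force: 30.9
```

```bash
python3 - <<'E'
from h import *
go(.5258,-.2325,.033,6)
E
```

```text
pos [ 0.5248 -0.213   0.1421] head 6.2 -> [-0.0073  0.1305  0.7274] spin 0.005
```

{"api": "carry_out", "payload": {"deltas": [[-0.005,0.13,0,0,-0.1],[-0.005,0.13,0.2,0,-0.1],[-0.005,0.13,0.5,0,-0.1],[-0.005,0.13,0.68,0,-0.1],[-0.005,0.13,0.68,0,-0.1]]}}

```text
clock: 25.68
position: [0.5244, -0.2346, 0.0385]
ee_rot: [0.999, 0.053, -0.002, -0.001]
ft_force: [-0.1, 0.1, -0.4]
grip_width: 0.526
grasp_force: 31.0
```

{"api": "carry_out", "payload": {"deltas": [[0,0,0.03,0,-0.1],[0,0,0.03,0,-0.1],[0,0,0.045,0,-0.1],[0,0,0.045,0,-0.1]]}}

```text
clock: 26.18
position: [0.5257, -0.235, 0.0339]
ee_rot: [0.999, 0.052, 0.0, 0.0]
ft_force: [0.2, 0.6, -1.0]
grip_width: 0.524
grasp_force: 31.0
```

{"api": "carry_out", "payload": {"deltas": [[0,-0.012,0,0,-0.1],[0,-0.012,0.01,0,-0.1],[0,-0.012,0.015,0,-0.1],[0,-0.012,0.015,0,-0.1]]}}

```text
clock: 26.68
position: [0.5255, -0.2329, 0.0322]
ee_rot: [0.999, 0.052, -0.0, 0.0]
ft_force: [-4.7, 2.2, 10.9]
grip_width: 0.523
grasp_force: 31.9
```

{"api": "carry_out", "payload": {"deltas": [[0,0,0,0,0.2],[0,0,0,0,0.35],[0,0,0,0,0.35],[0,0,-0.1,0,0.35],[0,0,-0.3,0,0.35],[0,0,-0.6,0,0.4],[0,0,-0.9,0,0.7],[0,0,-1,0,1],[0,0,-1,0,1]]}}

```text
clock: 27.8
position: [0.5258, -0.2332, 0.1825]
ee_rot: [0.999, 0.052, 0.001, 0.001]
ft_force: [0.0, -0.3, -0.1]
grip_width: 1.0
grasp_force: 0.0
```

```bash
python3 - <<'E'
from h import *
c=camera("wrist"); save(c,"w10.png")
m=outline_of("beeswax_c",c)
for b in m[:2]: print("wax",b["conf"],rect(c,b["region"],.024))
go(.421,.2155,.18,0)
E
```

```text
wax 0.69 (((526.130126953125, -233.10671997070312), (47.251136779785156, 46.8058967590332), 5.964986324310303), ((525.953125, -233.24392700195312), 24.084997177124023), array([ 0.5263, -0.233 ], dtype=float32))
pos [ 0.5247 -0.2329  0.1802] head 6.0 -> [-0.3757 -3.0454  0.004 ] spin 0.200
```

View pics/w10.png

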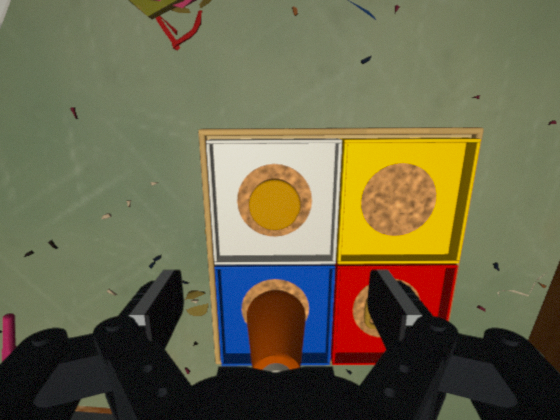

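{"api": "carry_out", "payload": {"deltas": [[0,-0.3,0,0,1],[0,-0.6,0,0,1],[0,-0.9,0,0,1],[0,-1,0,0,1],[0,-1,0,0,1]]}}

```text
clock: 28.52
position: [0.5093, -0.0834, 0.1805]
ee_rot: [0.999, 0.053, -0.001, -0.0]
ft_force: [0.3, -0.6, -0.3]
grip_width: 1.002
grasp_force: 0.0
```

{"api": "carry_out", "payload": {"deltas": [[-0.1,-0.3,0,0,1],[-0.2,-0.6,0,0,1],[-0.36,-0.9,0,0,1],[-0.36,-1,0,0,1],[-0.36,-1,0,0,1],[-0.36,-1,0,0,1]]}}

```text
clock: 29.28
position: [0.4411, 0.0579, 0.1811]
ee_rot: [0.999, 0.051, -0.0, -0.0]
ft_force: [-0.8, -0.0, -0.4]
grip_width: 1.002
grasp_force: 0.0
```

```bash
python3 - <<'E'
from h import *
c=camera("wrist"); save(c,"w11.png"); P=cloud(c)
for b in outline_of("dye_bottle_c",c)[:2]:
    m=b["region"]; k=m&(P[...,2]>.088)&(P[...,2]<.105); print(b["conf"],b["region"].sum(),k.sum(),rect(c,k,.095)[1:], rect(c,m&(P[...,2]<.02),.008)[0])
go(.421,.2155,.18,0)
E
```

```text
0.59 4050 764 (((426.2859802246094, 212.07310485839844), 12.056365013122559), array([0.4262, 0.212 ], dtype=float32)) ((409.2629699707031, 242.3607177734375), (45.75575256347656, 109.64641571044922), 28.374160766601562)
pos [0.4408 0.0583 0.1811] head 5.9 -> [-0.0244 -1.0561  0.0077] spin 0.195
```

View pics/w11.png

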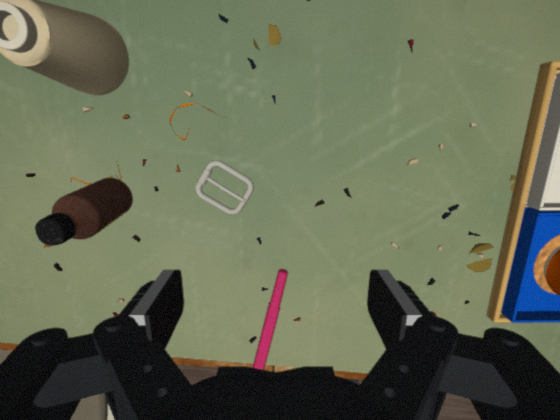

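{"api": "carry_out", "payload": {"deltas": [[0,-0.3,0,0,1],[0,-0.6,0,0,1],[0,-0.9,0,0,1],[0,-1,0,0,1],[0,-1,0,0,1],[0,-1,0,0,1]]}}

```text
clock: 30.12
position: [0.4252, 0.2075, 0.1811]
ee_rot: [0.999, 0.051, -0.0, 0.0]
ft_force: [0.3, 0.5, -0.3]
grip_width: 0.997
grasp_force: 0.0
```

```bash
python3 - <<'E'
from h import *
c=camera("wrist"); save(c,"w12.png"); P=cloud(c)
for b in outline_of("dye_bottle_c",c)[:2]:
    m=b["region"]; k=m&(P[...,2]>.088)&(P[...,2]<.105); print(b["conf"],b["region"].sum(),k.sum(),rect(c,k,.095)[1:])
go(.424,.2135,.06,0)
E
```

```text
0.66 2458 689 (((425.9486389160156, 215.7415313720703), 10.944620132446289), array([0.4259, 0.2156], dtype=float32))
pos [0.4251 0.2075 0.1812] head 5.9 -> [-0.0034 -0.0409  0.8077] spin 0.196
```

View pics/w12.png

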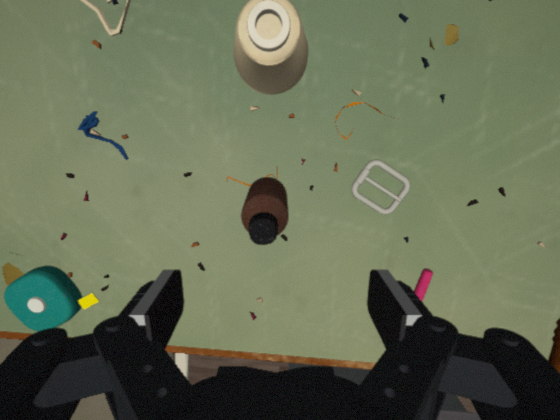

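{"api": "carry_out", "payload": {"deltas": [[0.005,-0.05,0,0,1],[0.005,-0.05,0.2,0,1],[0.005,-0.05,0.5,0,1],[0.005,-0.05,0.7,0,1],[0.005,-0.05,0.83,0,1],[0.005,-0.05,0.83,0,1],[0.005,-0.05,0.83,0,1]], "force": 30}}

```text
clock: 31.1
position: [0.4253, 0.2169, 0.0579]
ee_rot: [0.999, 0.052, 0.001, -0.0]
ft_force: [-0.3, 0.1, 0.5]
grip_width: 0.998
grasp_force: 0.0
```

{"api": "carry_out", "payload": {"deltas": [[0,0,0,0,0.5],[0,0,0,0,0.2],[0,0,0,0,-0.2],[0,0,0,0,-0.3],[0,0,0,0,-0.3],[0,0,0,0,-0.3],[0,0,0,0,-0.3]], "force": 30}}

```text
clock: 31.98
position: [0.425, 0.2164, 0.0573]
ee_rot: [0.999, 0.052, 0.0, 0.0]
ft_force: [-0.1, -1.9, 5.4]
grip_width: 0.432
grasp_force: 29.9
```

{"api": "carry_out", "payload": {"deltas": [[0,0,0,0,-0.4],[0,0,-0.1,0,-0.4],[0,0,-0.3,0,-0.4],[0,0,-0.6,0,-0.4],[0,0,-0.8,0,-0.4],[0,0,-0.9,0,-0.4],[0,0,-0.9,0,-0.4]], "force": 40}}

```text
clock: 32.85
position: [0.425, 0.2164, 0.1923]
ee_rot: [0.999, 0.052, 0.001, 0.0]
ft_force: [0.5, -0.2, -0.8]
grip_width: 0.426
grasp_force: 40.3
```

```bash
python3 - <<'E'
from h import *
c=camera("wrist"); P=cloud(c); save(c,"w13.png")
for b in outline_of("dye_bottle_c",c)[:1]:
    m=b["region"]; k=m&(P[...,2]>.2); print(b["conf"],m.sum(),k.sum(),P[k].max(0),P[k].min(0),rect(c,k,.229)[1:])
go(.5385,-.3505,.067)
E
```

```text
0.92 10643 6296 [0.4995 0.2332 0.3128] [0.4138 0.1995 0.2   ] (((446.68389892578125, 217.26773071289062), 25.36371612548828), array([0.4402, 0.2178], dtype=float32))
pos [0.4242 0.216  0.1908] head 6.0 -> [0.3651 3.8352 0.8271] spin 0.000
```

View pics/w13.png

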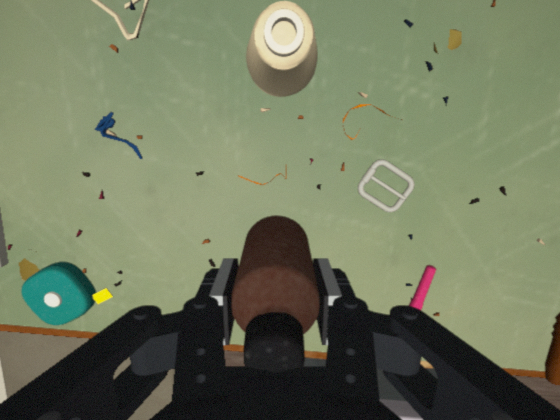

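{"api": "carry_out", "payload": {"deltas": [[0.1,0.2,0,0,-0.4],[0.2,0.5,0,0,-0.4],[0.3,0.8,0,0,-0.4],[0.36,1,0,0,-0.4]]}}

```text
clock: 33.45
position: [0.494, 0.0704, 0.1902]
ee_rot: [0.999, 0.051, -0.001, -0.0]
ft_force: [0.1, 0.5, -1.0]
grip_width: 0.428
grasp_force: 40.3
```

{"api": "carry_out", "payload": {"deltas": [[0,0.3,0,0,-0.4],[0,0.6,0,0,-0.4],[0,0.9,0,0,-0.4],[0,1,0,0,-0.4]]}}

```text
clock: 33.95
position: [0.5089, -0.0793, 0.1901]
ee_rot: [0.999, 0.05, -0.001, -0.0]
ft_force: [0.1, 1.0, -1.3]
grip_width: 0.425
grasp_force: 40.3
```

{"api": "carry_out", "payload": {"deltas": [[0,0.3,0,0,-0.4],[0,0.6,0,0,-0.4],[0,0.9,0,0,-0.4],[0,1,0,0,-0.4],[0,1,0,0,-0.4]]}}

```text
clock: 34.58
position: [0.5251, -0.2251, 0.1907]
ee_rot: [0.999, 0.052, -0.001, -0.001]
ft_force: [0.3, 1.1, -0.7]
grip_width: 0.43
grasp_force: 40.3
```

```bash
python3 - <<'E'
from h import *
go(.5385,-.3505,.067,6)
c=camera("wrist"); hsv=cv2.cvtColor(c["img"],cv2.COLOR_RGB2HSV)
k=(hsv[...,0]>5)&(hsv[...,0]<19)&(hsv[...,1]>50)&(hsv[...,1]<200)
n,l,s,ct=cv2.connectedComponentsWithStats(k.astype(np.uint8))
for i in range(1,n):
    if s[i,4]>1500: print(ct[i],rect(c,l==i,.009)[1:])
E
```

```text
pos [ 0.5251 -0.2251  0.1907] head 6.0 -> [0.0028 0.8418 0.8236] spin -0.001
[276.9353 257.0928] (((463.4486083984375, -237.7457733154297), 98.357177734375), array([ 0.4604, -0.2336], dtype=float32))
[404.1079 196.7887] (((538.7138061523438, -351.0080871582031), 35.39023208618164), array([ 0.5396, -0.3509], dtype=float32))
```

Yellow pad confirmed at (0.539, -0.351).

{"api": "carry_out", "payload": {"deltas": [[0.003,0.3,0,0,-0.4],[0.003,0.6,0,0,-0.4],[0.003,0.84,0,0,-0.4],[0.003,0.84,0.2,0,-0.4],[0.003,0.84,0.5,0,-0.4],[0.003,0.84,0.7,0,-0.4],[0.003,0.84,0.79,0,-0.4],[0.003,0.84,0.79,0,-0.4],[0.003,0.84,0.79,0,-0.4]]}}

```text
clock: 35.75
position: [0.5399, -0.3507, 0.075]
ee_rot: [0.999, 0.053, 0.001, 0.001]
ft_force: [0.4, 0.1, 0.5]
grip_width: 0.431
grasp_force: 40.3
```

{"api": "carry_out", "payload": {"deltas": [[0,0,0.03,0,-0.4],[0,0,0.04,0,-0.4],[0,0,0.04,0,-0.4]]}}

```text
clock: 36.12
position: [0.5389, -0.3508, 0.0674]
ee_rot: [0.999, 0.052, -0.0, 0.0]
ft_force: [0.9, 0.6, -1.1]
grip_width: 0.429
grasp_force: 40.3
```

{"api": "carry_out", "payload": {"deltas": [[0,0,0.01,0,-0.4],[0,0,0.01,0,-0.4]]}}

```text
clock: 36.38
position: [0.5392, -0.3509, 0.0664]
ee_rot: [0.999, 0.052, 0.0, 0.0]
ft_force: [-1.5, 0.3, 4.7]
grip_width: 0.429
grasp_force: 40.8
```

{"api": "carry_out", "payload": {"deltas": [[0,0,0,0,0.0],[0,0,0,0,0.2],[0,0,0,0,0.4],[0,0,0,0,0.6],[0,0,-0.1,0,0.6],[0,0,-0.3,0,0.6],[0,0,-0.6,0,0.8],[0,0,-0.9,0,1],[0,0,-1,0,1],[0,0,-1,0,1]]}}

```text
clock: 37.62
position: [0.5393, -0.3509, 0.2171]
ee_rot: [0.999, 0.052, 0.001, 0.001]
ft_force: [-0.2, 0.5, -0.1]
grip_width: 1.002
grasp_force: 0.0
```

```bash
python3 - <<'E'
from h import *
c=camera("wrist"); save(c,"w14.png"); s=camera("scene"); t=camera("top")
f=np.hstack([cv2.resize(c["img"],(400,300)),cv2.resize(s["img"],(400,300))]); g=np.hstack([cv2.resize(t["img"][150:300,100:300],(400,300)),cv2.resize(t["img"][150:300,280:480],(400,300))])
cv2.imwrite("pics/fin.png",np.vstack([f,g])[...,::-1])
E
```

```text
(no output)
```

View pics/fin.png

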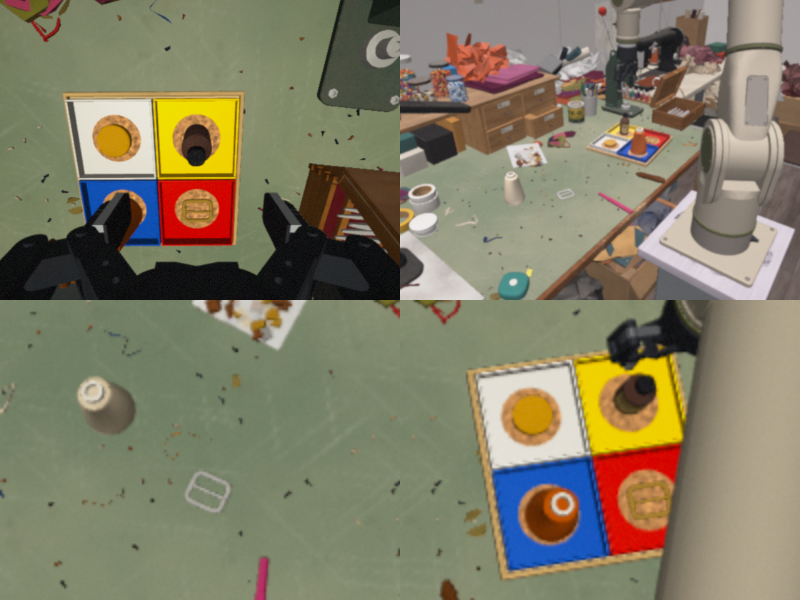

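All four are on their pads, the bottle and cone are upright, and the cream thread and silver buckle have not moved. The gripper is clear.

```bash
python3 -c "
from workcell import ticket; print(ticket.hand_in())"
```

```text
the job is handed in; nothing more can be done
None
```

The job is handed in: in the order asked, the orange thread stands in the blue bin, the brass buckle lies in the red, the beeswax lies in the white and the dye bottle stands in the yellow, each in the middle of its cork pad, with the cream thread and silver buckle left untouched.

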